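# Load a prismatic cell into the lever-closed test fixture

### The job

Take the thin cell - the other two in the grey tray are thicker - and load it, terminals up, into the test fixture: lean it so that its foot goes into the slot ahead of its top, in under the two contact heads, then swing it upright until it stands against the columns with both side clips snapped in front of it, and let go. Then press the fixture's lever all the way down until its catch snaps over it and it stays, so that the contacts sit on the terminals. Leave the other cells and the things on the bench where they are.

Things in the scene. Friction and masses are not known exactly. Their poses are not given: they have to be found in the camera images.
- cell_mid (a point): Centre, half-way up, of the thin cell: an aluminium box on edge in the tray, 18 mm thick (its x), 148 wide (its y), 92 high (its z, up), 0.45 kg, underside 46 mm below. Two terminal blocks on top, 4 mm high, 10 x 22 mm, 56 mm either side of the middle; either way round is right. Grip it across the thickness at the middle of its top: 37 mm or more are free before and behind it above the tray's ribs
- cell_foot (a point): Centre of the thin cell's underside, 46 mm below its centre; same axes
- thick_a_mid (a point): Centre of a thick cell in the tray: same shape, 28 mm thick, 148 wide, 92 high. Not to be moved
- thick_b_mid (a point): Centre of the other thick cell, the same. Not to be moved
- carrier: Grey plastic tray, fixed, 204 mm (its x) by 176 mm (its y), origin under its centre on the bench; floor 8 mm above the bench. Three slots along its y, 62 mm apart along its x, 31 mm wide between ribs that reach 35 mm above the bench, 152 mm long between 30 mm high ends. The three cells stand on its floor in them, in any order
- fixture: Aluminium cell test fixture, fixed, base 150 x 216 mm. Origin on the bench (z = 0) under the slot's centre; x to its back (its open front faces the robot), y to its left, z up: the numbers below are in this frame, mm. The seated cell stands upright, square, centre at x 0, y 0, z 58 (within 1)
- slot (a point): Slot floor centre, fixture (0, 0, 12); fixture axes. The slot runs along y. Flat floor from x = -11 to +10. Upright rear wall with its face at x = +10, top z = 40. The front wall slopes outward 35 degrees from vertical, from the floor at x = -11 up to z = 42 at x = -32. The ends at y = +-75.8 (up to z 38) flare outward above, to z = 51
- heads (a point): Mid-point between the undersides of the two contact heads, fixture (0, 0, 114). They overhang the slot from x = -24 to +34 at |y| 47 to 71, top z = 130, plungers to z = 156, on columns with front faces at x = +10. Room over the seated cell's terminals is 6 mm: it cannot come in upright, but does leaning 20 to 35 degrees to the front (-x). |y| < 47 is open above, and behind the cell over z = 42
- clips (a point): Mid-point between the two sprung steel side clips, fixture (-12, 0, 76). Hooks at |y| = 70, z 64 to 88, tip at x = -12, bevelled from x = -25. They give way outward as the leaning cell is swung upright about its lower front edge (up to about 15 N at its top) and snap back in front of its face. At 30 degrees of lean the cell in the slot is all but clear of them, at less it pushes them aside
- lever (a joint): Lever angle, rad: 0 raised (arm points to the front, 62 degrees above level), 0.95 down against its stop (7 degrees above level). Let go early, it hangs part-way or rises on its spring; at the stop a sprung catch snaps over its arm and holds it (above 0.9). Pressing at the grip takes 2 to 8 N. It lowers both contact plungers 8 mm onto the terminals, so it stays up until the cell is in
- lever_grip (a point): Centre of the lever's black grip, a round bar 18 mm thick, 48 mm long along the fixture's y, outside the fixture at y = -133, free above. Raised: fixture x = -19, z = 146; down: x = -84, z = 52; it moves on an arc of radius 125 mm about the hinge
- lever_hinge (a point): Point on the lever's hinge axis (parallel to the fixture's y), opposite the grip's centre: fixture (40, -133, 36)
- can_mid (a point): Centre of an empty steel can, 46 mm across, 95 mm high, standing. Not to be moved
- roll_mid (a point): Centre of a green wrapped electrode roll, 43 mm across, 91 mm high, standing. Not to be moved
- meter_mid (a point): Centre of a black hand meter lying flat, 165 x 80 x 32 mm. Not to be moved
- driver_grip (a point): Handle of a 190 mm screwdriver lying on the bench. Not to be moved
- solvent_mid (a point): Centre of a white plastic bottle, 64 mm across, 150 mm high. Not to be moved
Things that resemble listed ones, but are neither listed nor needed, are in the scene too. Leave any green look-alike of the part that bears cell_mid alone.

How it is judged:
On the way, in this order (a step that is already met when the one before it is completed fails the run):
1. the thin cell is lifted out of the tray (z of cell_foot in the frame of carrier above 0.05 m), for 0.1 s.
2. the cell's foot is in the slot while the cell leans to the front by 14 degrees or more, the lever still up (x of cell_foot in the frame of fixture between -0.016 and 0.016 m and y of cell_foot in the frame of fixture between -0.005 and 0.005 m and z of cell_foot in the frame of fixture between 0.005 and 0.028 m and x of cell_mid in the frame of fixture below -0.008 m and angle between cell_mid's own z axis and vertical between 0.25 and 0.8 rad and value of joint lever below 0.4 rad), for 0.1 s.
3. the cell stands upright in the slot behind both side clips, the lever still up (x of cell_mid in the frame of fixture between -0.003 and 0.003 m and y of cell_mid in the frame of fixture between -0.0035 and 0.0035 m and z of cell_mid in the frame of fixture between 0.055 and 0.061 m and angle between cell_mid's own z axis and vertical below 0.06 rad and angle between the y axis of cell_mid and the y axis of fixture, either way round below 0.06 rad and value of joint lever below 0.4 rad), for 0.2 s.
4. the lever is pressed down (value of joint lever above 0.88 rad), for 0.2 s.
At the end, for the whole second after the job is handed in: The thin cell stands in the fixture's slot, its centre within 3 mm in x, 3.5 mm in y and 3 mm in height of the seated place (0, 0, 58 mm), within 3.4 degrees of upright and square to the slot, at rest and released; the lever is down (above 0.88 of 0.95 rad) (x of cell_mid in the frame of fixture between -0.003 and 0.003 m and y of cell_mid in the frame of fixture between -0.0035 and 0.0035 m and z of cell_mid in the frame of fixture between 0.055 and 0.061 m and angle between cell_mid's own z axis and vertical below 0.06 rad and angle between the y axis of cell_mid and the y axis of fixture, either way round below 0.06 rad and value of joint lever above 0.88 rad and linear speed of cell below 0.02 m/s and contact force between the fingers and cell below 0.1 N); the robot touches nothing.
It fails at once if a thick cell in the tray is moved more than 25 mm (distance of any of thick_a_mid, thick_b_mid from where it was at the start of the episode above 0.025 m).
It fails at once if the can, the green roll, the meter, the screwdriver or the bottle is moved more than 25 mm (distance of any of can_mid, roll_mid, meter_mid, driver_grip, solvent_mid from where it was at the start of the episode above 0.025 m).
It also fails if it takes over 61 s, if anything falls off the work surface, if the arm or the gripper's body presses on something with over 40 N, if the wrist force passes 120 N, or if a joint passes its speed limit or range.

### The arm

A 7-joint arm with a two-finger parallel gripper is mounted at the origin on the work surface. World frame = base frame: x ahead of the robot, y to its left, z up, the work surface at z = 0. Lengths are in m, angles in rad, forces in N, time in s.
With the tool pointing down it reaches from about 0.35 to 0.9 m from the base axis. Payload 8.1 kg.
Tool frame: the origin (TCP) lies between the finger pads; the fingertips stand ahead of it and the grasp point (between the pads) is the TCP (arm.nose_length is the z of the fingertips in the tool frame, in m); z points along the fingers, y is the line along which they close (so a half turn about z gives the same grasp; the last joint's range is limited). The gripper opens to 92 mm and grips with 3 to 60 N. Pads are 19 mm wide; open, the fingers measure 130 mm over their backs; the gripper's body (75 mm by 190 mm) begins 47 mm behind the grasp point.
Start: joints at [1.179, 0.434, 0.025, 1.573, -0.012, 1.134, -0.075], TCP at [0.178, -0.599, 0.246] pointing down, gripper open.
Joint ranges: [-2.62, 2.62], [-0.44, 2.09], [-1.27, 1.32], [0.08, 2.57], [-1.32, 4.46], [0.12, 2], [-2.74, 2.74]. Speed limits (rad/s): [2.22, 2.22, 3.01, 3.01, 3.14, 3.14, 3.14].

### API

Orientations are given as a rotation vector (axis times angle).
In Python, from cell import sensors, optics, arm gives the robot as it stands.
- The arm moves only by the tool arm_command, never from a script. Its argument "deltas" is one flat list of numbers, 7 for each row, row after row: the turn, a rotation vector about the world's x, y, z as a fraction of full scale, then the shift along the world's x, y, z as a fraction of full scale, then the finger opening in mm, from 0 to 91.8. In form: [wx, wy, wz, dx, dy, dz, fingers, wx, wy, wz, dx, dy, dz, fingers, ...]. A call has 1 to 20 rows; each row is the pose to reach, as a shift and turn from the pose commanded when the call began; what a row does not reach only later rows make up. Full scale, the value 1, is 1 m for a shift and 90 degrees for a turn. A row lasts 1/10 s, in which the tool goes at most 50 mm and 8.59 degrees, less where a joint would pass 70% of its speed; a pose out of reach is approached as far as the arm can. A call with a number of a shift or a turn outside -1 to 1 is refused whole. A call with a gripper value outside its range is refused whole. The fingers move at their own pace and stop on an object; "force" is the grip in N (left out, the last holds). Time passes only in rows, so rows that repeat a pose let the fingers close. It gives the time, the measured TCP pose, the force, the opening and the grip force at its end, in the units of the state.
- sensors.observe(): the state, without advancing time (a new reading comes with each control period).
- optics.get_image(name): name is "side" or "top" or "wrist"; returns the picture (384x512x3 uint8, blue, green, red); there is no depth.
- optics.calibration(name): a dict with "camera_matrix" (3x3 intrinsics, pixels), "rvec" (rotation vector, rad) and "tvec" (3), from world to camera coordinates, as OpenCV has them. Camera axes: x right, y down, z forward; pixel columns grow to the right and rows downward; lengths in m; the calibration is good to about 2 mm. A picture is of the moment at which its call begins: read the wrist's pose just before it. calibration takes no time and is no camera call; for the wrist camera it gives the pose at the moment of the call.
- arm.sign_off(): hands the job in; it is judged then, once.
The state is a dict: "clock": time; "joints": joint angles; "dq": joint speeds; "joint_efforts": joint torques, N m; "position": TCP position; "ee_rot": TCP orientation; "force": force on the tool from outside, world axes, zero at the start; "ft_torque": the same for the moment, N m; "width": opening from 0.0 (shut) to 1.0 (fully open); "gripper_force": force on a finger pad.
Only numpy, scipy, OpenCV 4.12 (cv2) and the standard library are available. Lean on these libraries where they do the work, as an engineer would, in place of code of your own. Each camera call takes 0.05 s, during which the arm holds its last target. There are 200 camera calls.

## Working session

There is one attempt and no reset: what is moved stays moved. The work goes in short steps, Python scripts to look and compute and a tool call to move; the robot and the scene stay as the last step left them, time stands still between calls to the robot, and variables do not carry over. Pictures are saved under pics/ and viewed, at most 10 in all, crops included, and the job is handed in when it is done.

Besides the shell and the picture viewer there is one more tool, called after "Request:" as name(argument=value, ...), one argument or row to a line, values as JSON. arm_command: Moves the arm, as the interface text tells. Its arguments: {"type":"object","properties":{"deltas":{"type":"array","items":{"type":"number"}},"force":{"type":"number"}},"required":["deltas"]}

```bash
mkdir -p pics; ls; python3 - <<'E'
from cell import sensors, optics, arm
import cv2,numpy as np
s=sensors.observe(); print(s); print(arm.nose_length)
for n in("side","top"):
    cv2.imwrite(f"pics/{n}0.png",optics.get_image(n)); c=optics.calibration(n); print(n,c)
E
```

```text
pics
{'clock': 0.0, 'joints': array([ 1.17938785,  0.43524335,  0.02501622,  1.57410889, -0.01158612,
        1.13397346, -0.07510764]), 'dq': array([ 6.10575536e-04,  4.66454248e-04, -6.04235633e-04,  2.11570745e-04,
        1.74845837e-05,  1.48473826e-05,  5.08572800e-05]), 'joint_efforts': array([ 8.84399719e-05, -6.67854595e+01,  9.84686762e-01, -3.14470375e+01,
       -6.06840011e-02,  4.29940433e-02,  1.65454117e-04]), 'position': array([ 0.17778936, -0.59867937,  0.24492823]), 'ee_rot': array([-3.10739836e+00, -4.51690755e-01,  6.28913828e-04]), 'force': array([-0.21510934, -0.14166478,  0.18431253]), 'ft_torque': array([-0.00245569, -0.00097343,  0.08926128]), 'gripper_force': 0.0, 'width': 1.0043999131522312}
0.019
side {'camera_matrix': array([[392.21462197,   0.        , 253.85684206],
       [  0.        , 392.21462197, 198.53019912],
       [  0.        ,   0.        ,   1.        ]]), 'rvec': array([ 2.15010918, -0.24802726,  0.15765478]), 'tvec': array([-0.4984719 ,  0.21065236,  0.85611092])}
top {'camera_matrix': array([[396.10684073,   0.        , 250.31487325],
       [  0.        , 396.10684073, 196.20502014],
       [  0.        ,   0.        ,   1.        ]]), 'rvec': array([ 2.18115223, -2.16846727,  0.15339081]), 'tvec': array([0.07131714, 0.54846421, 1.14970179])}
```

View pics/top0.png

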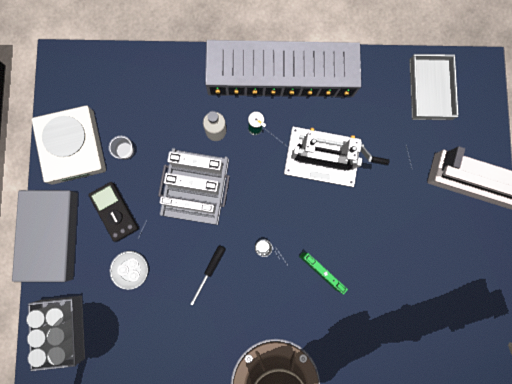

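View pics/side0.png

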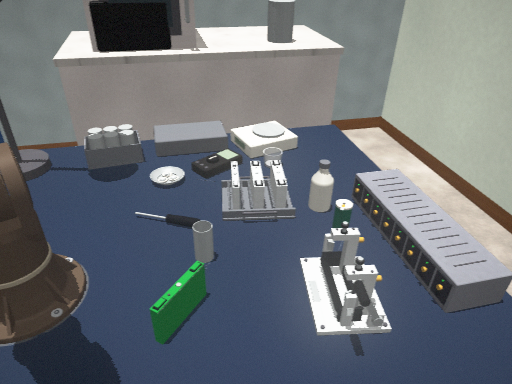

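Top view: the tray is at about (195,186), with three aluminium cells at (197,163), (192,183) and (188,207). The front one at (188,207) looks thinnest. The green look-alike lies at (324,272). The fixture is at (323,155) with the lever grip at (380,161). The side view agrees. I'll enlarge the tray and fixture in one crop.

```bash
python3 - <<'E'
import cv2,numpy as np
im=cv2.imread("pics/top0.png")
a=cv2.resize(im[140:232,150:240],None,fx=4.4,fy=4.4,interpolation=cv2.INTER_CUBIC)
b=cv2.resize(im[115:195,275:400],None,fx=3.2,fy=3.2,interpolation=cv2.INTER_CUBIC)
c=np.zeros((410,800,3),np.uint8); c[:a.shape[0],:a.shape[1]]=a; c[:b.shape[0],400:400+b.shape[1]]=b
cv2.imwrite("pics/crop1.png",c)
E
```

```text
(no output)
```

View pics/crop1.png

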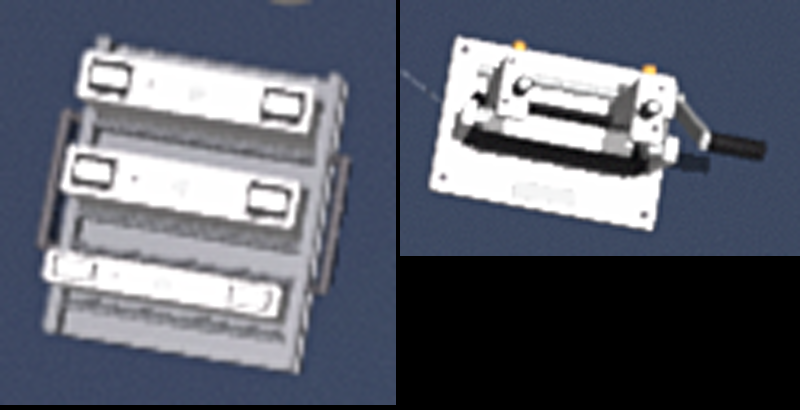

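Candidates: the cells at (197,163), (192,183) and (188,205). The front one at (188,205) has a top about 35 crop px deep against about 50 for the others, so it is the thin one. The green block is excluded. Now I'll measure it.

```bash
cat > h.py <<'E'
import numpy as np,cv2
from scipy.spatial.transform import Rotation as R
def ray(cal,px):
    K,r,t=cal["camera_matrix"],np.array(cal["rvec"]),np.array(cal["tvec"]); M=cv2.Rodrigues(r)[0]
    px=np.atleast_2d(np.array(px,float)); d=np.c_[px,np.ones(len(px))]@np.linalg.inv(K).T@M
    return -M.T@t.ravel(),d
def onz(cal,px,z):
    o,d=ray(cal,px); return o+d*((z-o[2])/d[:,2])[:,None]
def proj(cal,P):
    return cv2.projectPoints(np.atleast_2d(np.array(P,float)),np.array(cal["rvec"]),np.array(cal["tvec"]),cal["camera_matrix"],None)[0][:,0]
E
python3 - <<'E'
from h import *; from cell import optics
np.set_printoptions(precision=4,suppress=True)
c=optics.calibration("top")
q=np.array([(45,280),(48,250),(283,288),(277,318)])/4.4+[150,140]
P=onz(c,q,.1); print(P[:,:2],P.mean(0)); e=(P[0]+P[1]-P[2]-P[3])/2; print("len",np.linalg.norm(e),"yaw",np.arctan2(-e[0],e[1]), np.linalg.norm(P[0]-P[1]),np.linalg.norm(P[2]-P[3]))
q=(np.array([(458,37),(678,75),(652,231),(430,190)])-[400,0])/3.2+[275,115]
for z in(.006,.012):
    B=onz(c,q,z); e=(B[0]+B[3]-B[1]-B[2])/2; f=(B[0]+B[1]-B[2]-B[3])/2
    print(B[:,:2],B.mean(0),np.linalg.norm(e),np.linalg.norm(f),np.arctan2(-e[0],e[1]),np.arctan2(f[1],f[0]))
g=(np.array([(738,148)])-[400,0])/3.2+[275,115]
print("grip",onz(c,g,.146)); 
E
```

```text
[[0.5174 0.3267]
 [0.5365 0.3254]
 [0.5133 0.1766]
 [0.4943 0.1801]] [0.5154 0.2522 0.1   ]
len 0.14949015212361347 yaw -0.15539195014925472 0.01912694373225004 0.019388487070005622
[[ 0.7701 -0.0585]
 [ 0.7347 -0.2732]
 [ 0.5811 -0.2438]
 [ 0.619  -0.0304]] [ 0.6762 -0.1515  0.006 ] 0.21717891753447047 0.15502480798981894 -0.16972093356634194 -0.18689383583546082
[[ 0.7683 -0.0577]
 [ 0.7331 -0.2713]
 [ 0.5802 -0.242 ]
 [ 0.618  -0.0297]] [ 0.6749 -0.1502  0.012 ] 0.21608977883687283 0.1542473682669115 -0.16972093356634207 -0.18689383583546082
grip [[ 0.6337 -0.2789  0.146 ]]
```

```bash
python3 - <<'E'
from h import *; from cell import optics,sensors
np.set_printoptions(precision=4,suppress=True)
s=sensors.observe();c=optics.calibration("wrist");M=cv2.Rodrigues(c["rvec"])[0]
T=R.from_rotvec(s["ee_rot"]).as_matrix()
print("cam pos in tool",T.T@(-M.T@np.array(c["tvec"]).ravel()-s["position"]),"cam axes in tool\n",T.T@M.T,c["camera_matrix"]); print(T)
E
```

```text
cam pos in tool [ 0.0802 -0.0005 -0.1383] cam axes in tool
 [[ 0.0006 -0.9551 -0.2964]
 [ 1.      0.0005  0.0005]
 [-0.0003 -0.2964  0.9551]] [[305.0659   0.     260.5149]
 [  0.     305.0659 189.3147]
 [  0.       0.       1.    ]]
[[ 0.9586  0.2847 -0.0005]
 [ 0.2847 -0.9586  0.0013]
 [-0.0002 -0.0014 -1.    ]]
```

Request:
arm_command(
  deltas=[0,0,0.704,0.482,0.469,0.025,44,0,0,0.704,0.482,0.469,0.025,44,0,0,0.704,0.482,0.469,0.025,44,0,0,0.704,0.482,0.469,0.025,44,0,0,0.704,0.482,0.469,0.025,44,0,0,0.704,0.482,0.469,0.025,44,0,0,0.704,0.482,0.469,0.025,44,0,0,0.704,0.482,0.469,0.025,44,0,0,0.704,0.482,0.469,0.025,44,0,0,0.704,0.482,0.469,0.025,44,0,0,0.704,0.482,0.469,0.025,44,0,0,0.704,0.482,0.469,0.025,44,0,0,0.704,0.482,0.469,0.025,44,0,0,0.704,0.482,0.469,0.025,44,0,0,0.704,0.482,0.469,0.025,44,0,0,0.704,0.482,0.469,0.025,44,0,0,0.704,0.482,0.469,0.025,44,0,0,0.704,0.482,0.469,0.025,44,0,0,0.704,0.482,0.469,0.025,44,0,0,0.704,0.482,0.469,0.025,44],
)

```text
clock: 2.1
position: [0.6596, -0.1309, 0.271]
ee_rot: [2.409, 2.016, -0.0]
force: [-0.9, -0.5, 0.3]
width: 0.481
gripper_force: 0.0
```

```bash
python3 - <<'E'
from h import *; from cell import optics,sensors
import pickle
s=sensors.observe();c=optics.calibration("wrist");im=optics.get_image("wrist")
cv2.imwrite("pics/w1.png",im);pickle.dump((c,s),open("w1.pkl","wb"))
print(s["clock"],s["position"],s["joints"])
# predicted outline of base and points
o=np.array([.6753,-.1508,0]);yaw=-.175;Rz=R.from_euler("z",yaw).as_matrix()
F=np.array([(-11,-75.8,12),(-11,75.8,12),(10,-75.8,40),(10,75.8,40),(-24,47,130),(-24,71,130),(-24,-47,130),(-24,-71,130),(-19,-109,146),(-19,-157,146)])/1000
for f,p in zip(F,proj(c,o+F@Rz.T)): print(f,p)
for p in proj(c,o+F@Rz.T): cv2.circle(im,tuple(int(v) for v in p.round()),2,(0,0,255),-1)
cv2.imwrite("pics/w1m.png",cv2.resize(im,(800,600)))
E
```

```text
2.1 [ 0.6596456  -0.1309305   0.27096679] [ 0.34735548  0.52889005 -0.37453582  1.38226182  0.19503531  1.26646259
 -0.21626331]
[-0.011  -0.0758  0.012 ] [266.49477383 223.09332855]
[-0.011   0.0758  0.012 ] [266.98222012 112.56343034]
[ 0.01   -0.0758  0.04  ] [282.74758493 231.57616137]
[0.01   0.0758 0.04  ] [285.30778846 113.87571541]
[-0.024  0.047  0.13 ] [255.3613175  151.92552517]
[-0.024  0.071  0.13 ] [255.18093784 125.49097652]
[-0.024 -0.047  0.13 ] [255.98788862 243.74920981]
[-0.024 -0.071  0.13 ] [256.13017519 264.60123605]
[-0.019 -0.109  0.146] [261.01834194 305.5908992 ]
[-0.019 -0.157  0.146] [261.07482401 343.29416934]
```

View pics/w1m.png

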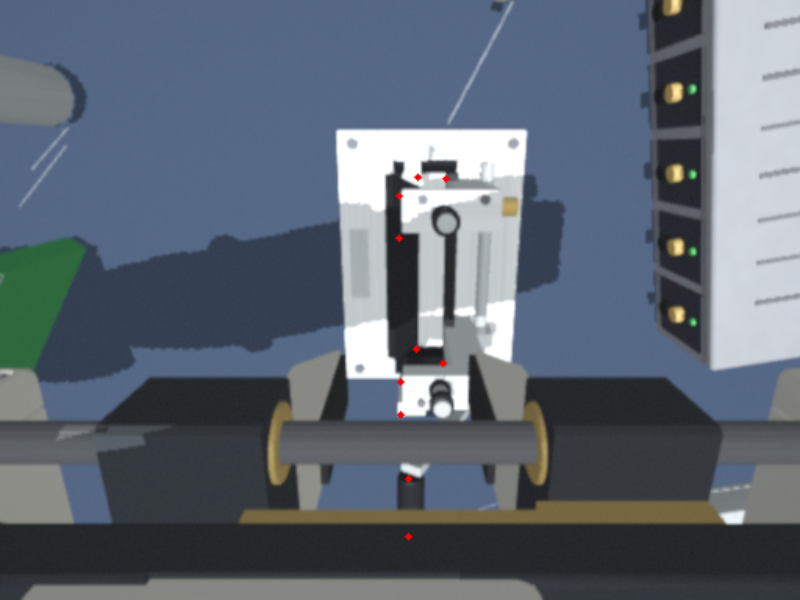

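Wrist view (shown at 800x600): the fixture is square in the picture, with head front edges at x≈401 and rows 190–233 and 375–415. The model markers fall within about 5 display px. One enlarged, unmarked crop will refine y and x.

```bash
python3 - <<'E'
import cv2,numpy as np
im=cv2.imread("pics/w1.png")
a=cv2.resize(im[75:165,210:345],None,fx=5.9,fy=5.9,interpolation=cv2.INTER_CUBIC)[:, :795]
b=im[225:275,210:345]; 
a=cv2.resize(im[75:165,210:345],None,fx=4,fy=4,interpolation=cv2.INTER_CUBIC)
b=cv2.resize(b,None,fx=4,fy=4,interpolation=cv2.INTER_CUBIC)
cv2.imwrite("pics/crop2.png",np.vstack([a,np.zeros((6,a.shape[1],3),np.uint8),b]))
E
```

```text
(no output)
```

View pics/crop2.png

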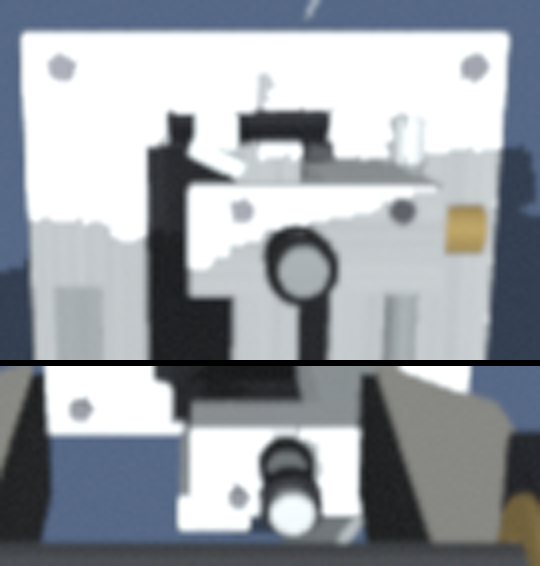

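```bash
python3 - <<'E'
from h import *; from cell import optics
import pickle
from scipy.optimize import least_squares
np.set_printoptions(precision=4,suppress=True)
c,s=pickle.load(open("w1.pkl","rb")); ct=optics.calibration("top")
w=np.array([(256.75,121),(256.75,149.25),(257.5,240.25),(285.75,142.5),(283.25,261.5),(215.5,83),(337.5,83.5),(221.75,242.25)])
t=(np.array([(458,37),(678,75),(652,231),(430,190),(738,148)])-[400,0])/3.2+[275,115]
def mod(p,base=None):
    ox,oy,yaw,zb,xb,xp=p; Rz=R.from_euler("z",yaw).as_matrix();o=np.array([ox,oy,0])
    W=np.array([(-.024,.071,.13),(-.024,.047,.13),(-.024,-.047,.13),(xp,.059,.156),(xp,-.059,.156),(xb-.075,.108,zb),(xb+.075,.108,zb),(xb-.075,-.108,zb)])
    T=np.array([(xb+.075,.108,zb),(xb+.075,-.108,zb),(xb-.075,-.108,zb),(xb-.075,.108,zb),(-.019,-.133,.146)])
    return o+W@Rz.T,o+T@Rz.T
def res(p,ww=1,wt=1):
    W,T=mod(p); return np.r_[ww*(proj(c,W)-w).ravel(),wt*(proj(ct,T)-t).ravel()]
for ww,wt in((1,1),(1,.05),(.05,1)):
    r=least_squares(res,[.675,-.15,-.175,.01,0,0.01],args=(ww,wt),x_scale=.01,loss="soft_l1"); print(r.x); 
    q=res(r.x); print(q[:16].reshape(-1,2).round(1).tolist(),q[16:].reshape(-1,2).round(1).tolist())
E
```

```text
[ 0.6771 -0.1483 -0.1775  0.0134 -0.0013  0.0005]
[[0.1, 1.3], [0.1, -0.4], [-0.3, 1.0], [0.3, -2.7], [-0.4, 3.9], [-0.3, 0.2], [0.0, -0.2], [-0.0, 0.1]] [[-0.8, -0.3], [-1.0, 0.7], [-0.2, -0.9], [-0.3, -1.1], [-1.1, -0.4]]
[ 0.6772 -0.148  -0.1767  0.0132 -0.0011  0.0004]
[[0.1, 1.0], [0.2, -0.7], [-0.3, 0.7], [0.3, -3.0], [-0.3, 3.7], [-0.2, 0.0], [0.1, -0.5], [0.2, -0.1]] [[-0.9, -0.3], [-1.1, 0.6], [-0.3, -1.0], [-0.4, -1.1], [-1.2, -0.5]]
[ 0.676  -0.1499 -0.1768  0.0168 -0.0025  0.0013]
[[-0.8, 3.3], [-0.7, 1.6], [-1.1, 2.6], [0.3, -0.5], [-0.3, 5.6], [-2.3, 1.7], [-1.1, 1.2], [-1.6, 2.3]] [[-0.2, 0.1], [-0.2, 1.1], [0.6, -0.4], [0.3, -0.5], [-0.5, -0.1]]
```

Request:
arm_command(
  deltas=[0,0,0.014,-0.145,0.38,0,44,0,0,0.014,-0.145,0.38,0,44,0,0,0.014,-0.145,0.38,0,44,0,0,0.014,-0.145,0.38,0,44,0,0,0.014,-0.145,0.38,0,44,0,0,0.014,-0.145,0.38,0,44,0,0,0.014,-0.145,0.38,0,44,0,0,0.014,-0.145,0.38,0,44,0,0,0.014,-0.145,0.38,0,44,0,0,0.014,-0.145,0.38,0,44,0,0,0.014,-0.145,0.38,0,44,0,0,0.014,-0.145,0.38,0,44],
)

```text
clock: 3.35
position: [0.516, 0.2477, 0.2706]
ee_rot: [2.389, 2.039, -0.001]
force: [-0.2, -0.5, 0.7]
width: 0.476
gripper_force: 0.0
```

```bash
python3 - <<'E'
from h import *; from cell import optics,sensors
import pickle
s=sensors.observe();c=optics.calibration("wrist");im=optics.get_image("wrist")
cv2.imwrite("pics/w2.png",im);pickle.dump((c,s),open("w2.pkl","wb"))
print(s["clock"],s["position"],s["ee_rot"])
yaw=-.155;Rz=R.from_euler("z",yaw).as_matrix();o=np.array([.5154,.2522,.1])
p=proj(c,o+np.array([(-.009,-.074,0),(.009,-.074,0),(.009,.074,0),(-.009,.074,0)])@Rz.T);print(p)
x0,y0=(p.min(0)-25).astype(int);x1,y1=(p.max(0)+25).astype(int);x0,y0=max(x0,0),max(y0,0);print(x0,y0,im.shape)
cv2.imwrite("pics/w2c.png",cv2.resize(im[y0:y1,x0:x1],None,fx=3,fy=3,interpolation=cv2.INTER_CUBIC))
print((x1-x0)*3,(y1-y0)*3)
E
```

```text
3.35 [0.51604023 0.24773092 0.27058006] [ 2.38856833e+00  2.03926382e+00 -7.35839779e-04]
[[251.70156721 235.92411466]
 [267.87053553 235.89527611]
 [268.68325948  97.00016416]
 [250.1060512   97.03614043]]
225 72 (384, 512, 3)
204 564
```

View pics/w2c.png

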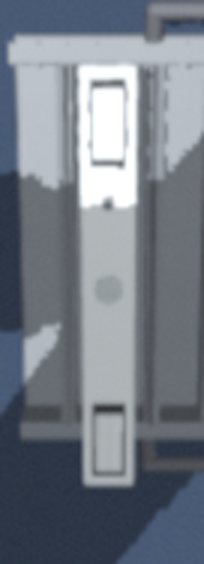

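The crop shows the thin cell: one narrow bar with two terminals. Its top corners are at (78,65), (137,65), (135,487) and (82,487), square in the picture.

```bash
python3 - <<'E'
from h import *
import pickle
np.set_printoptions(precision=4,suppress=True)
c,s=pickle.load(open("w2.pkl","rb"))
P=onz(c,np.array([(78,65),(137,65),(135,487),(82,487)])/3+[225,72],.1)
e=(P[0]+P[1]-P[2]-P[3])/2
print(P.mean(0),np.linalg.norm(e),np.linalg.norm(P[0]-P[1]),np.linalg.norm(P[2]-P[3]),np.arctan2(-e[0],e[1]))
T=R.from_rotvec(s["ee_rot"]).as_matrix();print(T[:,1],np.arctan2(T[1,1],T[0,1]))
E
```

```text
[0.5172 0.2545 0.1   ] 0.14917244822935521 0.018996153494467847 0.019634095878309367 -0.1540578409244496
[ 0.9876 -0.1568  0.0004] -0.15745049173640363
```

Request:
arm_command(
  deltas=[0,0,0,0.001,0.0065,-0.04,44,0,0,0,0.001,0.0065,-0.08,44,0,0,0,0.001,0.0065,-0.12,44,0,0,0,0.001,0.0065,-0.15,44,0,0,0,0.001,0.0065,-0.17,44,0,0,0,0.001,0.0065,-0.185,44,0,0,0,0.001,0.0065,-0.19,44,0,0,0,0.001,0.0065,-0.19,44,0,0,0,0.001,0.0065,-0.19,10,0,0,0,0.001,0.0065,-0.19,10,0,0,0,0.001,0.0065,-0.19,10,0,0,0,0.001,0.0065,-0.19,10,0,0,0,0.001,0.0065,-0.19,10,0,0,0,0.001,0.0065,-0.19,10,0,0,0,0.001,0.0065,-0.19,10],
  force=45,
)

```text
clock: 4.9
position: [0.5163, 0.2565, 0.0814]
ee_rot: [2.386, 2.043, 0.001]
force: [-0.4, -0.6, 6.0]
width: 0.194
gripper_force: 45.0
```

```bash
cat > plan.py <<'E'
from h import *
O=np.array([.6768,-.1486,0]); YAW=-.177; CY=-.0018; CZ=.0274   # cell centre: CY along fixture y, CZ below TCP
F=R.from_euler("z",YAW)
TOOL0=np.array([[0,1,0],[1,0,0],[0,0,-1.]])  # cols: tool x=+y, tool y=+x, z down, in upright cell frame
def pose(th,piv,back=0,dy=0):
    """TCP pose for lean th deg, lower front edge at fixture (x,z)=piv, backed out along the cell axis."""
    L=R.from_euler("y",-th,degrees=True)
    tcp=L.apply([.009,0,.046+CZ+back])+[piv[0],-CY+dy,piv[1]]
    return O+F.apply(tcp), F*L*R.from_matrix(TOOL0)
def delta(p,r,p0,r0):
    return np.r_[(r*r0.inv()).as_rotvec()/(np.pi/2),p-p0]
E
python3 - <<'E'
from plan import *; from cell import sensors
np.set_printoptions(precision=4,suppress=True)
s=sensors.observe();p0=s["position"];r0=R.from_rotvec(s["ee_rot"])
p,r=pose(30,(-.008,.012),.13);print(p,delta(p,r,p0,r0))
E
```

```text
[ 0.5768 -0.1289  0.1926] [-0.0551 -0.3282 -0.0142  0.0605 -0.3854  0.1113]
```

Request:
arm_command(
  deltas=[0,0,0,0,0,0.02,10,0,0,0,0,0,0.05,10,0,0,0,0,0,0.09,10,0,0,0,0,0,0.13,10,0,0,0,0,-0.01,0.155,10,0,-0.03,0,0.005,-0.03,0.16,10,-0.01,-0.07,-0.002,0.01,-0.065,0.16,10,-0.02,-0.12,-0.005,0.018,-0.105,0.16,10,-0.03,-0.17,-0.008,0.025,-0.145,0.16,10,-0.037,-0.22,-0.01,0.032,-0.185,0.16,10,-0.045,-0.27,-0.012,0.038,-0.225,0.16,10,-0.05,-0.3,-0.013,0.044,-0.265,0.16,10,-0.055,-0.328,-0.014,0.05,-0.305,0.155,10,-0.055,-0.328,-0.014,0.055,-0.34,0.145,10,-0.055,-0.328,-0.014,0.059,-0.365,0.13,10,-0.055,-0.328,-0.014,0.06,-0.38,0.117,10,-0.055,-0.328,-0.014,0.0605,-0.385,0.111,10,-0.055,-0.328,-0.014,0.0605,-0.385,0.111,10,-0.055,-0.328,-0.014,0.0605,-0.385,0.111,10],
)

```text
clock: 6.8
position: [0.5765, -0.1273, 0.1918]
ee_rot: [2.072, 1.737, 0.464]
force: [1.4, 0.7, -4.7]
width: 0.194
gripper_force: 45.0
```

```bash
python3 - <<'E'
from plan import *; from cell import sensors,optics
import pickle
np.set_printoptions(precision=4,suppress=True)
s=sensors.observe();p0=s["position"];r0=R.from_rotvec(s["ee_rot"]);print(s["clock"],s["width"],s["gripper_force"],s["joints"])
for b in(.13,.1,.07,.04,.02,.005,0):
    p,r=pose(30,(-.008,.012),b);print(b,delta(p,r,p0,r0))
c=optics.calibration("wrist");im=optics.get_image("wrist");cv2.imwrite("pics/w3.png",im)
side=optics.get_image("side");cs=optics.calibration("side")
pickle.dump((c,s),open("w3.pkl","wb"))
C=r0.inv() # mark predicted cell top corners & slot
L=r0*R.from_matrix(TOOL0).inv()
for cal,I in((c,im),(cs,side)):
  for v in [(x,y+CY,z) for x in(-.009,.009) for y in(-.074,.074) for z in(CZ*-1+.046,-CZ-.046)]:
    q=proj(cal,p0+L.apply(v))[0]; cv2.circle(I,tuple(int(k) for k in q.round()),1,(0,0,255),-1)
  for v in [(-.024,y,.114) for y in(-.071,-.047,.047,.071)]+[(x,y,.012) for x in(-.011,.01) for y in(-.0758,.0758)]:
    q=proj(cal,O+F.apply(v))[0]; cv2.circle(I,tuple(int(k) for k in q.round()),1,(255,0,255),-1)
a=cv2.resize(im,(512,384));b=cv2.resize(side[180:345,270:400],None,fx=2.2,fy=2.2,interpolation=cv2.INTER_CUBIC)
o=np.zeros((384,800,3),np.uint8);o[:,:512]=a;o[:b.shape[0],512:512+b.shape[1]]=b[:384,:288]
cv2.imwrite("pics/w3c.png",o)
E
```

```text
6.8 0.1937744545928929 44.99240756034851 [ 0.3431  0.247  -0.2784  2.1645  0.4721  0.2424 -0.5156]
0.13 [-0.0002 -0.001  -0.0011  0.0003 -0.0016  0.0009]
0.1 [-0.0002 -0.001  -0.0011  0.0151 -0.0042 -0.0251]
0.07 [-0.0002 -0.001  -0.0011  0.0299 -0.0069 -0.0511]
0.04 [-0.0002 -0.001  -0.0011  0.0446 -0.0095 -0.0771]
0.02 [-0.0002 -0.001  -0.0011  0.0545 -0.0113 -0.0944]
0.005 [-0.0002 -0.001  -0.0011  0.0619 -0.0126 -0.1074]
0 [-0.0002 -0.001  -0.0011  0.0643 -0.013  -0.1117]
```

View pics/w3c.png

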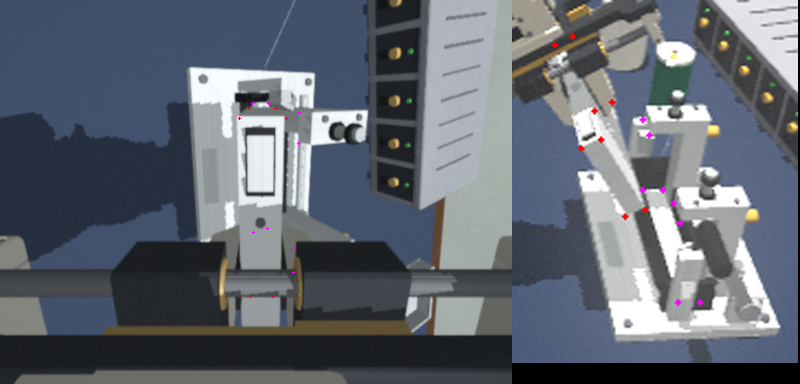

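The markers match: cell corners land on the held cell in both views (top end at wrist row 118, foot edge near side-crop (645,207)), and the slot and head markers sit on the fixture. Next I slide down along the cell's axis.

Request:
arm_command(
  deltas=[0,0,0,0.007,-0.001,-0.013,10,0,0,0,0.016,-0.003,-0.028,10,0,0,0,0.025,-0.0045,-0.044,10,0,0,0,0.034,-0.006,-0.06,10,0,0,0,0.041,-0.0072,-0.072,10,0,0,0,0.0443,-0.0079,-0.078,10,0,0,0,0.0443,-0.0079,-0.078,10,0,0,0,0.0443,-0.0079,-0.078,10,0,0,0,0.0443,-0.0079,-0.078,10],
)

```text
clock: 7.8
position: [0.6208, -0.1362, 0.1144]
ee_rot: [2.072, 1.735, 0.464]
force: [-1.0, -0.1, -4.7]
width: 0.191
gripper_force: 45.0
```

```bash
cat > chk.py <<'E'
from plan import *; from cell import sensors
np.set_printoptions(precision=4,suppress=True)
def state():
    s=sensors.observe();p0=s["position"];r0=R.from_rotvec(s["ee_rot"])
    L=F.inv()*r0*R.from_matrix(TOOL0).inv()
    q=F.inv().apply(p0-O)
    print("t",s["clock"],"force fix",F.inv().apply(s["force"]).round(1),"j",s["joints"],"w",s["width"])
    print("lean,roll,yaw deg",L.as_euler("YXZ",degrees=True),"foot fix",q+L.apply([0,CY,-CZ-.046]),"edge",q+L.apply([-.009,CY,-CZ-.046]),"mid",q+L.apply([0,CY,-CZ]))
    return p0,r0
E
python3 - <<'E'
from chk import *
p0,r0=state()
for b in(.02,.005,0,-.004):
    p,r=pose(30,(-.008,.012),b);print(b,delta(p,r,p0,r0))
E
```

```text
t 7.8 force fix [-1.  -0.3 -4.7] j [ 0.2593  0.4319 -0.1845  2.1444  1.1633  0.1192 -1.1959] w 0.19110388319485785
lean,roll,yaw deg [-29.9704  -0.0016   0.0286] foot fix [-0.0207  0.0005  0.0508] edge [-0.0285  0.0005  0.0463] mid [-0.0436  0.0005  0.0907]
0.02 [ 0.0001 -0.0004 -0.0003  0.0102 -0.0024 -0.017 ]
0.005 [ 0.0001 -0.0004 -0.0003  0.0176 -0.0037 -0.03  ]
0 [ 0.0001 -0.0004 -0.0003  0.02   -0.0041 -0.0343]
-0.004 [ 0.0001 -0.0004 -0.0003  0.022  -0.0045 -0.0378]
```

Joint 6 sits right at its 0.12 lower limit, so I'll reduce the lean to about 25° and slide the foot down parallel to the sloped front wall instead.

```bash
python3 - <<'E'
from chk import *
p0,r0=state()
for th,e in((28,(-.0288,.0465)),(25,(-.029,.0465)),(25,(-.020,.031)),(24,(-.013,.02)),(24,(-.009,.0135)),(24,(-.009,.0115))):
    p,r=pose(th,e);print(th,e,delta(p,r,p0,r0))
E
```

```text
t 7.8 force fix [-1.  -0.3 -4.7] j [ 0.2593  0.4319 -0.1845  2.1444  1.1633  0.1192 -1.1959] w 0.19110388319485785
lean,roll,yaw deg [-29.9704  -0.0016   0.0286] foot fix [-0.0207  0.0005  0.0508] edge [-0.0285  0.0005  0.0463] mid [-0.0436  0.0005  0.0907]
28 (-0.0288, 0.0465) [ 0.004   0.0215 -0.0003  0.0019 -0.0009  0.0011]
25 (-0.029, 0.0465) [ 0.0099  0.0543 -0.0003  0.0053 -0.0015  0.0024]
25 (-0.02, 0.031) [ 0.0099  0.0543 -0.0003  0.0142 -0.0031 -0.0131]
24 (-0.013, 0.02) [ 0.0118  0.0653 -0.0003  0.0223 -0.0045 -0.0237]
24 (-0.009, 0.0135) [ 0.0118  0.0653 -0.0003  0.0262 -0.0052 -0.0302]
24 (-0.009, 0.0115) [ 0.0118  0.0653 -0.0003  0.0262 -0.0052 -0.0322]
```

Request:
arm_command(
  deltas=[0.002,0.0108,0,0.001,-0.0005,0.0005,10,0.004,0.0215,0,0.0019,-0.0009,0.0011,10,0.006,0.033,0,0.003,-0.0011,0.0015,10,0.008,0.044,0,0.0042,-0.0013,0.002,10,0.0099,0.0543,0,0.0053,-0.0015,0.0024,10,0.0099,0.0543,0,0.0053,-0.0015,0.0024,10,0.0099,0.0543,0,0.0053,-0.0015,0.0024,10],
)

```text
clock: 8.5
position: [0.6262, -0.1379, 0.1167]
ee_rot: [2.132, 1.784, 0.397]
force: [0.5, 0.6, -4.6]
width: 0.194
gripper_force: 45.0
```

```bash
python3 - <<'E'
from chk import *
p0,r0=state()
for th,e in((25,(-.020,.031)),(24,(-.013,.02)),(24,(-.009,.0135)),(24,(-.009,.0115))):
    p,r=pose(th,e);print(th,e,delta(p,r,p0,r0))
E
```

```text
t 8.5 force fix [ 0.3  0.7 -4.6] j [ 0.5058  0.4875 -0.5073  2.0359  0.8814  0.3413 -0.8688] w 0.19372138652277587
lean,roll,yaw deg [-25.0357   0.0223  -0.0037] foot fix [-0.0206 -0.0001  0.0502] edge [-0.0288 -0.0001  0.0464] mid [-0.0401 -0.0001  0.0919]
25 (-0.02, 0.031) [-0.0002  0.0004 -0.0001  0.0087 -0.0014 -0.0154]
24 (-0.013, 0.02) [ 0.0018  0.0114 -0.0001  0.0168 -0.0029 -0.026 ]
24 (-0.009, 0.0135) [ 0.0018  0.0114 -0.0001  0.0207 -0.0036 -0.0325]
24 (-0.009, 0.0115) [ 0.0018  0.0114 -0.0001  0.0207 -0.0036 -0.0345]
```

Request:
arm_command(
  deltas=[0,0,0,0.003,-0.0005,-0.005,10,0,0,0,0.006,-0.001,-0.01,10,0,0,0,0.0087,-0.0014,-0.0154,10,0,0,0,0.0115,-0.002,-0.0195,10,0.001,0.006,0,0.014,-0.0025,-0.023,10,0.0018,0.0114,0,0.0168,-0.0029,-0.026,10,0.0018,0.0114,0,0.0168,-0.0029,-0.026,10,0.0018,0.0114,0,0.0168,-0.0029,-0.026,10],
)

```text
clock: 9.3
position: [0.6429, -0.141, 0.0898]
ee_rot: [2.145, 1.795, 0.38]
force: [-1.0, 1.3, -6.8]
width: 0.195
gripper_force: 45.0
```

```bash
python3 - <<'E'
from chk import *
p0,r0=state()
for th,e in((24,(-.009,.0135)),(24,(-.009,.0115))):
    p,r=pose(th,e);print(th,e,delta(p,r,p0,r0))
E
```

```text
t 9.3 force fix [-1.2  1.1 -6.8] j [ 0.4729  0.5498 -0.4726  1.9998  0.9129  0.3385 -0.8905] w 0.195246087494108
lean,roll,yaw deg [-23.9022  -0.0002  -0.0086] foot fix [-0.005  -0.0003  0.0227] edge [-0.0132 -0.0003  0.019 ] mid [-0.0236 -0.0003  0.0647]
24 (-0.009, 0.0135) [-0.0002 -0.0011  0.0001  0.0041 -0.0004 -0.0056]
24 (-0.009, 0.0115) [-0.0002 -0.0011  0.0001  0.0041 -0.0004 -0.0076]
```

Forces are almost free (−4.7 N in z is the cell's weight). Now down to the slot floor.

Request:
arm_command(
  deltas=[0,0,0,0.0015,-0.0002,-0.002,10,0,0,0,0.003,-0.0003,-0.004,10,0,0,0,0.004,-0.0004,-0.0056,10,0,0,0,0.004,-0.0004,-0.007,10,0,0,0,0.004,-0.0004,-0.007,10,0,0,0,0.004,-0.0004,-0.007,10],
)

```text
clock: 9.9
position: [0.6471, -0.1413, 0.0832]
ee_rot: [2.144, 1.795, 0.38]
force: [0.5, 0.3, -6.2]
width: 0.194
gripper_force: 45.0
```

```bash
python3 - <<'E'
from chk import *
p0,r0=state()
for th in(22,18,14,10,6,3,0,-.5):
    p,r=pose(th,(-.009+.0005*(1-th/24),.0125));print(th,delta(p,r,p0,r0))
E
```

```text
t 9.9 force fix [ 0.5  0.4 -6.2] j [ 0.457   0.562  -0.4539  1.9956  0.9297  0.3272 -0.9072] w 0.19412573691499307
lean,roll,yaw deg [-23.9469  -0.0088   0.0207] foot fix [-0.0007  0.0001  0.0161] edge [-0.0089  0.0001  0.0125] mid [-0.0194  0.0001  0.0582]
22 [ 0.004   0.0213 -0.0002  0.0023 -0.0006  0.0007]
18 [ 0.0118  0.065  -0.0002  0.0074 -0.0015  0.0019]
14 [ 0.0196  0.1088 -0.0002  0.0125 -0.0024  0.0027]
10 [ 0.0274  0.1525 -0.0002  0.0176 -0.0033  0.0032]
6 [ 0.0353  0.1963 -0.0002  0.0228 -0.0042  0.0032]
3 [ 0.0411  0.2291 -0.0002  0.0266 -0.0049  0.0031]
0 [ 0.047   0.2619 -0.0002  0.0305 -0.0056  0.0027]
-0.5 [ 0.048   0.2674 -0.0002  0.0311 -0.0057  0.0026]
```

Request:
arm_command(
  deltas=[0.004,0.0213,0,0.0023,-0.0006,0.0007,10,0.0118,0.065,0,0.0074,-0.0015,0.0017,10,0.0157,0.087,0,0.01,-0.002,0.002,10,0.0196,0.1088,0,0.0125,-0.0024,0.0023,10,0.0235,0.13,0,0.015,-0.0028,0.0026,10,0.0274,0.1525,0,0.0176,-0.0033,0.0028,10,0.0314,0.174,0,0.0202,-0.0037,0.0028,10,0.0353,0.1963,0,0.0228,-0.0042,0.0028,10,0.0353,0.1963,0,0.0228,-0.0042,0.0028,10,0.0353,0.1963,0,0.0228,-0.0042,0.0028,10],
)

```text
clock: 10.9
position: [0.6705, -0.1457, 0.0861]
ee_rot: [2.345, 1.963, 0.105]
force: [2.6, 0.1, -5.1]
width: 0.193
gripper_force: 45.0
```

```bash
python3 - <<'E'
from chk import *
p0,r0=state()
for th in(6,3,0,-1):
    p,r=pose(th,(-.0088,.0123));print(th,delta(p,r,p0,r0))
E
```

```text
t 10.9 force fix [ 2.6  0.6 -5.1] j [ 0.5624  0.7379 -0.6836  1.6325  0.606   0.8753 -0.5243] w 0.19295452909634164
lean,roll,yaw deg [-6.1212  0.0189 -0.0052] foot fix [ 0.0011 -0.      0.0131] edge [-0.0078 -0.      0.0122] mid [-0.0038 -0.      0.0589]
6 [ 0.      0.0014  0.     -0.0008  0.0002  0.0001]
3 [ 0.0059  0.0342  0.      0.003  -0.0005 -0.    ]
0 [ 0.0118  0.067   0.      0.0068 -0.0012 -0.0004]
-1 [ 0.0137  0.0779  0.      0.008  -0.0014 -0.0006]
```

Request:
arm_command(
  deltas=[0.003,0.017,0,0.0015,-0.0003,0,10,0.0059,0.0342,0,0.003,-0.0005,0,10,0.009,0.051,0,0.0049,-0.0009,-0.0002,10,0.0118,0.067,0,0.0068,-0.0012,-0.0005,10,0.0118,0.067,0,0.0072,-0.0012,-0.001,10,0.0118,0.067,0,0.0072,-0.0012,-0.001,10,0.0118,0.067,0,0.0072,-0.0012,-0.001,10],
)

```text
clock: 11.6
position: [0.6771, -0.1469, 0.0854]
ee_rot: [2.409, 2.017, -0.001]
force: [0.2, -1.8, 0.3]
width: 0.197
gripper_force: 45.0
```

```bash
python3 - <<'E'
from chk import *
p0,r0=state()
from cell import optics
I=optics.get_image("side"); w=optics.get_image("wrist")
b=cv2.resize(I[190:345,280:410],None,fx=2.9,fy=2.9,interpolation=cv2.INTER_CUBIC)[:450,:377]
a=cv2.resize(w,(420,315)); o=np.zeros((450,800,3),np.uint8);o[:315,:420]=a;o[:b.shape[0],421:421+b.shape[1]]=b
cv2.imwrite("pics/up.png",o)
E
```

```text
t 11.6 force fix [ 0.5 -1.7  0.3] j [ 0.5384  0.7979 -0.6873  1.5067  0.5556  1.0391 -0.464 ] w 0.19731011265740103
lean,roll,yaw deg [ 0.022  -0.0344  0.0089] foot fix [-0.     -0.0002  0.012 ] edge [-0.009  -0.0002  0.012 ] mid [ 0.     -0.0001  0.058 ]
```

View pics/up.png

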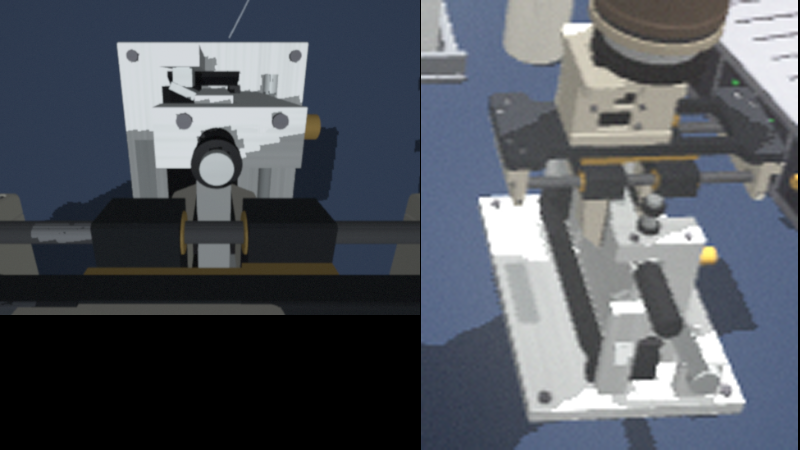

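The cell is upright under the heads, with its weight on the floor (z force 0). I'll nudge it 2 mm back against the columns to make sure the clips are past, then release.

Request:
arm_command(
  deltas=[0,0,0,0.001,-0.0002,0,10,0,0,0,0.002,-0.0004,0,10,0,0,0,0.002,-0.0004,0,10],
)

```text
clock: 12.0
position: [0.6776, -0.147, 0.0854]
ee_rot: [-2.406, -2.015, 0.006]
force: [-7.8, -1.0, 8.9]
width: 0.194
gripper_force: 45.0
```

```bash
python3 - <<'E'
from chk import *
state()
E
```

```text
t 12.0 force fix [-7.5 -2.4  8.9] j [ 0.5368  0.8007 -0.6871  1.5007  0.5542  1.0464 -0.462 ] w 0.1939259136766555
lean,roll,yaw deg [ 0.2801 -0.0608  0.0145] foot fix [ 0.0002 -0.0002  0.012 ] edge [-0.0088 -0.0002  0.0121] mid [ 0.0004 -0.0001  0.058 ]
```

Request:
arm_command(
  deltas=[0,0,0,-0.0015,0.0003,0,10,0,0,0,-0.0015,0.0003,0,44,0,0,0,-0.0015,0.0003,0,44,0,0,0,-0.0015,0.0003,0,44,0,0,0,-0.0015,0.0003,0,44,0,0,0,-0.0015,0.0003,0,44,0,0,0,-0.0015,0.0003,0,44,0,0,0,-0.0015,0.0003,0,44,0,0,0,-0.0015,0.0003,0.01,44,0,0,0,-0.0015,0.0003,0.03,44,0,0,0,-0.0015,0.0003,0.06,44,0,0,0,-0.0015,0.0003,0.1,44,0,0,0,-0.0015,0.0003,0.14,44,0,0,0,-0.0015,0.0003,0.17,44,0,0,0,-0.0015,0.0003,0.18,44,0,0,0,-0.0015,0.0003,0.18,44],
)

```text
clock: 13.6
position: [0.6781, -0.1466, 0.2673]
ee_rot: [2.408, 2.016, 0.001]
force: [0.2, -0.4, -1.0]
width: 0.481
gripper_force: 0.0
```

```bash
python3 - <<'E'
from chk import *
from cell import optics
p0,r0=state()
im=optics.get_image("wrist");c=optics.calibration("wrist");sd=optics.get_image("side")
a=cv2.resize(im[70:300,180:360],None,fx=2,fy=2,interpolation=cv2.INTER_CUBIC)
b=cv2.resize(sd[200:345,290:410],None,fx=3.1,fy=3.1,interpolation=cv2.INTER_CUBIC)
o=np.zeros((460,740,3),np.uint8);o[:460,:360]=a;o[:b.shape[0],362:362+b.shape[1]]=b[:, :378]
cv2.imwrite("pics/rel.png",o)
# lever plan: tips centre over grip; closed fingers
for a in(62,55,45,35,25,15,7,5):
    r=np.radians(a); tip=np.array([.040-.125*np.cos(r)+.004,-.133,.036+.125*np.sin(r)+.009])
    p=O+F.apply(tip+[0,0,.019]); print(a,p,p-p0)
E
```

```text
t 13.6 force fix [ 0.2 -0.4 -1. ] j [ 0.5572  0.6467 -0.7552  1.3053  0.437   1.3542 -0.3634] w 0.4806464271309275
lean,roll,yaw deg [-0.0587 -0.007   0.0171] foot fix [0.001  0.0004 0.1939] edge [-0.008   0.0004  0.1939] mid [0.001  0.0004 0.2399]
62 [ 0.6389 -0.2769  0.1744] [-0.0392 -0.1304 -0.093 ]
55 [ 0.6261 -0.2746  0.1664] [-0.052  -0.1281 -0.1009]
45 [ 0.6097 -0.2717  0.1524] [-0.0685 -0.1252 -0.1149]
35 [ 0.5959 -0.2692  0.1357] [-0.0822 -0.1227 -0.1316]
25 [ 0.5852 -0.2673  0.1168] [-0.093  -0.1208 -0.1505]
15 [ 0.5778 -0.266   0.0964] [-0.1003 -0.1195 -0.171 ]
7 [ 0.5746 -0.2654  0.0792] [-0.1036 -0.1189 -0.1881]
5 [ 0.5741 -0.2653  0.0749] [-0.104  -0.1188 -0.1924]
```

View pics/rel.png

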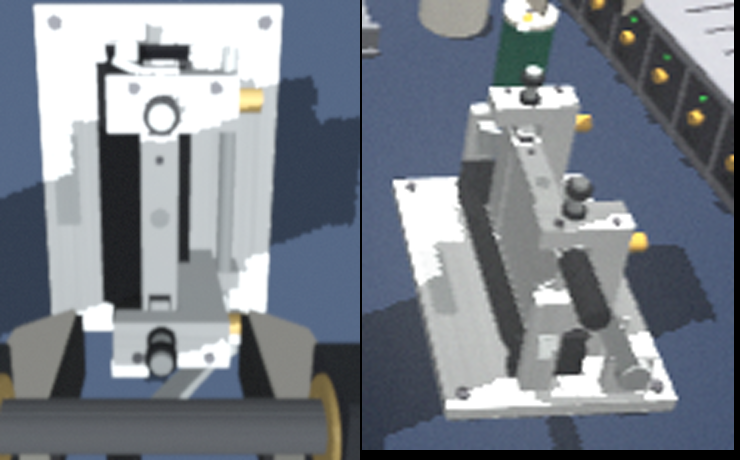

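The released cell stands upright between the columns, under both heads and behind both clips: wrist crop rows 135–310, side crop from (520,130) to (560,230). Next I close the fingers and go over the raised lever grip.

Request:
arm_command(
  deltas=[0,0,0,-0.01,-0.033,0,0,0,0,0,-0.02,-0.066,0,0,0,0,0,-0.03,-0.1,0,0,0,0,0,-0.039,-0.13,-0.005,0,0,0,0,-0.039,-0.13,-0.03,0,0,0,0,-0.039,-0.13,-0.055,0,0,0,0,-0.039,-0.13,-0.075,0,0,0,0,-0.039,-0.13,-0.085,0,0,0,0,-0.039,-0.13,-0.085,0,0,0,0,-0.039,-0.13,-0.085,0],
  force=10,
)

```text
clock: 14.7
position: [0.6385, -0.2767, 0.18]
ee_rot: [-2.407, -2.016, 0.003]
force: [-0.0, -0.3, 0.1]
width: 0.007
gripper_force: 0.0
```

```bash
python3 - <<'E'
from chk import *
p0,r0=state()
for a in(62,55,50,45,40,35,30,25,20,15,10,7,5,4):
    r=np.radians(a); tip=np.array([.040-.125*np.cos(r)+.004,-.133,.036+.125*np.sin(r)+.009])
    p=O+F.apply(tip+[0,0,.019]); print(a,p-p0)
E
```

```text
t 14.7 force fix [ 0.  -0.3  0.1] j [ 0.747   0.7143 -0.7266  1.4093  0.4851  1.2033 -0.2093] w 0.006808756266332714
lean,roll,yaw deg [0.1547 0.0013 0.0292] foot fix [-0.0153 -0.1346  0.1066] edge [-0.0243 -0.1346  0.1067] mid [-0.0152 -0.1346  0.1526]
62 [ 0.0004 -0.0003 -0.0057]
55 [-0.0124  0.002  -0.0136]
50 [-0.0209  0.0035 -0.0203]
45 [-0.0288  0.005  -0.0276]
40 [-0.0361  0.0062 -0.0357]
35 [-0.0426  0.0074 -0.0443]
30 [-0.0484  0.0084 -0.0535]
25 [-0.0533  0.0093 -0.0632]
20 [-0.0575  0.0101 -0.0733]
15 [-0.0607  0.0106 -0.0837]
10 [-0.063   0.0111 -0.0943]
7 [-0.064   0.0112 -0.1008]
5 [-0.0644  0.0113 -0.1051]
4 [-0.0646  0.0113 -0.1073]
```

Request:
arm_command(
  deltas=[0,0,0,0,0,-0.006,0,0,0,0,-0.0124,0.002,-0.0145,0,0,0,0,-0.0209,0.0035,-0.0215,0,0,0,0,-0.0288,0.005,-0.0285,0,0,0,0,-0.0361,0.0062,-0.0365,0,0,0,0,-0.0426,0.0074,-0.0453,0,0,0,0,-0.0484,0.0084,-0.0545,0,0,0,0,-0.0533,0.0093,-0.0642,0,0,0,0,-0.0575,0.0101,-0.0743,0,0,0,0,-0.0607,0.0106,-0.0847,0,0,0,0,-0.063,0.0111,-0.0953,0,0,0,0,-0.064,0.0112,-0.1008,0,0,0,0,-0.064,0.0112,-0.103,0,0,0,0,-0.064,0.0112,-0.103,0],
)

```text
clock: 16.1
position: [0.5746, -0.2656, 0.0798]
ee_rot: [-2.409, -2.017, 0.004]
force: [-12.6, 2.2, 31.9]
width: 0.006
gripper_force: 16.0
```

```bash
python3 - <<'E'
from chk import *
state()
E
```

```text
t 16.1 force fix [-12.7  -0.1  31.9] j [ 0.7927  0.7274 -0.6973  1.676   0.5564  0.9479 -0.2922] w 0.0056000005862301624
lean,roll,yaw deg [ 0.1067 -0.1222  0.0079] foot fix [-0.0802 -0.1352  0.0064] edge [-0.0892 -0.1352  0.0064] mid [-0.0801 -0.1351  0.0524]
```

It is against the stop: tip at 61 mm, 32 N. Now I back off upward and check that the lever holds.

Request:
arm_command(
  deltas=[0,0,0,0,0,0.005,0,0,0,0,0,0,0.02,0,0,0,0,-0.01,0,0.05,0,0,0,0,-0.03,0,0.09,0,0,0,0,-0.07,0,0.13,0,0,0,0,-0.11,0,0.16,0,0,0,0,-0.11,0,0.16,0,0,0,0,-0.11,0,0.16,0],
)

```text
clock: 16.9
position: [0.4643, -0.2664, 0.2384]
ee_rot: [2.409, 2.014, -0.003]
force: [-0.0, 0.4, -0.5]
width: 0.005
gripper_force: 0.0
```

```bash
python3 - <<'E'
from chk import *
from cell import optics
state()
sd=optics.get_image("side");tp=optics.get_image("top")
cs=optics.calibration("side")
G=lambda x,z:O+F.apply([x,-.133,z])
for a in((-.084,.052),(-.019,.146)): q=proj(cs,G(*a))[0]; print(q); cv2.circle(sd,tuple(int(k) for k in q.round()),1,(0,0,255),-1)
a=cv2.resize(sd[200:350,270:410],None,fx=2.8,fy=2.8,interpolation=cv2.INTER_CUBIC)
b=cv2.resize(tp[110:200,275:400],None,fx=3.1,fy=3.1,interpolation=cv2.INTER_CUBIC)
o=np.zeros((420,790,3),np.uint8);o[:a.shape[0],:a.shape[1]]=a;o[:b.shape[0],395:395+b.shape[1]]=b
cv2.imwrite("pics/end.png",o)
E
```

```text
t 16.9 force fix [-0.1  0.4 -0.5] j [ 1.0421  0.4242 -0.8451  1.7526  0.3511  1.1229 -0.0924] w 0.005006192524761921
lean,roll,yaw deg [ 0.0119 -0.1244 -0.0715] foot fix [-0.1885 -0.1553  0.165 ] edge [-0.1975 -0.1553  0.165 ] mid [-0.1885 -0.1552  0.211 ]
[317.907  329.5103]
[360.5996 293.2145]
```

View pics/end.png

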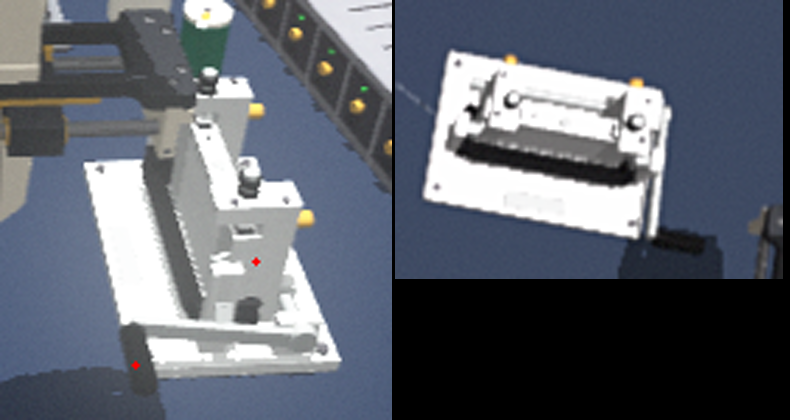

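The lever is down and holding: the grip sits on the predicted down mark at side-crop (136,365). The cell is upright under the heads and the robot is clear, so I'm handing in.

```bash
python3 -c "
from cell import arm
print(arm.sign_off())"
```

```text
the job is handed in; nothing more can be done
None
```

I loaded the thin cell upright behind both clips, pressed the lever down until it held, and handed the job in at about 17 s; the sign-off gave no verdict, and joint 6 briefly read 0.1192 against its 0.12 lower limit during the insertion.

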